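# Nip the wheel axle and hold its retaining clip spread at the groove

## Task

Push the red thumb piece so that the sliding jaw shuts on the hub of the little axle and presses it firmly into the V block. Then squeeze the red-handled pliers fully so that the retaining clip on their tips spreads, lower the spread clip over the top of the axle to the dark groove, and finish while still holding it there: level with the groove, round the axle without leaning on it, kept spread and not let snap in, with the axle still nipped in the jaw. Leave the little bottle, the bowl and the white slip pot where they stand.

Things in the scene. Friction and masses are not known exactly. Their poses are not given: they have to be found in the camera images.
- fixture: dark blue-grey cast holding fixture, fixed to the table. Base plate 90 x 175 x 10 mm. Origin on its underside, on the line where the axle stands when nipped; the base runs from y = -55 to y = +120 mm and x = -45 to +45 mm. A bright V block (36 mm high) stands on the -y side, the sliding jaw on the +y side (its own axes); z up
- slide_jaw (a joint): travel of the sliding jaw (bright face 44 mm wide, top 37 mm above the table) in m: 0 fully open, growing as it moves along the fixture's -y; it presses the hub into the V at about 0.030 (hard stop 0.034 lies beyond). It drags with about 5 N and stays where it is left; shoving the axle home and pressing on it takes some 5 to 10 N more
- thumb_piece (a point): middle of the upper part of the red thumb piece that stands up from the sliding jaw; the piece is 34 mm wide (fixture x), 10 mm thick (fixture y; 5 mm either side of this point) and its top is 63 mm above the table, 12 mm above this point. Push it along the fixture's -y from its +y side; the place behind it is free
- axle: loose steel axle stub, 0.4 kg, standing upright on the fixture's base plate between V block and jaw. Hub 40 mm diameter and 28 mm high, above it a shaft of 22 mm diameter; total height 72 mm. Origin at the centre of the hub's underside, 10 mm above the table; z along the shaft
- groove (a point): centre of the dark groove of the axle (on its axis), 53 mm above the hub's underside, 63 mm above the table; the groove is 6 mm high, 18 mm diameter
- axle_top (a point): centre of the axle's upper end, 82 mm above the table
- pliers: red-handled circlip pliers lying flat, 180 x 76 x 20 mm, 0.2 kg; a retaining clip is pinned on the tips and stays on them. Origin at the pivot, on the underside; x to the tips and clip, y to the left lever, z up. Both levers turn equally, so they stay symmetrical about x. Squeezing the handles spreads the clip: 9 N a handle holds them squeezed, grip with 20 to 40 N. They spring back when eased
- handles (a point): between the red handles, 65 mm behind the pivot, 10 mm above the underside: squeeze here along the pliers' y. Outsides here 62 mm apart when free, 34 mm fully squeezed, then parallel to x. Each is 20 mm high and 62 mm long (40 to 102 mm behind the pivot). The handles swing back as they close, so the squeeze drives the pliers and clip about 5 mm forward (pliers' x) through the fingers
- lever_left (a joint): squeeze of the pliers in rad: 0 free (clip shut), 0.21 fully squeezed (clip fully spread, stopped)
- clip_centre (a point): where the shaft's axis must pass through the spread clip: fixed to the pivot, 46 mm ahead of it on the pliers' x (111 mm ahead of the handles point), 8 mm above the underside, at mid height of the 4 mm thick clip. Fully spread, the clip leaves a 28 mm circle free about this point; shut it is 19 mm wide and will not pass the shaft. The tips reach 12 mm above this point
- squat_bottle: small ochre pottery bottle, 53 mm wide, 67 mm high, origin under its centre: leave alone
- small_bowl: small brown bowl, 60 mm wide, 42 mm high, origin under its centre: leave alone
- slip_pot: white-rimmed slip pot, 70 mm wide, 55 mm high, origin under its centre: leave alone
Not all that is in view belongs to the job. Of the things like the pliers, leave any that is turquoise; of the rest the larger one is meant. Leave any purple look-alike of the axle alone.

How it is judged:
By the outcome, as a careful person would: the job done as asked, in the order asked, and still so for the second after the job is handed in, while the arm keeps its last pose, push and grip.
It also fails if it takes over 56 s, if anything falls off the work surface, if the arm or the gripper's body presses on something with over 40 N, if the wrist force passes 120 N, or if a joint passes its speed limit or range.

## Robot

A 6-joint arm with a two-finger parallel gripper is mounted at the origin on a cart in front of the work surface, level with it; the furniture and walls round the work are solid. World frame = base frame: x ahead of the robot, y to its left, z up, the work surface at z = 0. Lengths are in m, angles in rad, forces in N, time in s.
With the tool pointing down it reaches from about 0.225 to 0.875 m from the base axis. Payload 3.4 kg.
Tool frame: the origin (TCP) lies between the finger pads; the fingertips stand 11 mm ahead of it and the grasp point (between the pads) lies 8 mm behind it (tips_ahead is the distance from the TCP to the fingertips, in m); z points along the fingers, x is the direction in which the jaws open and shut, and the axes are right-handed (so a half turn about z gives the same grasp; the last joint's range is limited). The gripper opens to 85 mm and grips with 20 to 120 N. Pads are 22 mm wide; open, the fingers measure 114 mm over their backs; the gripper's body (76 mm by 85 mm) begins 54 mm behind the grasp point. The pads swing forward as they close: fully open they stand 13 mm farther back than shut.
Start: joints at [-1.359, 0.276, 1.505, -0, 1.361, -0.121], TCP at [0.188, -0.543, 0.242] pointing down, gripper open.
Joint ranges: [-2.89, 2.89], [-0.75, 2.08], [0.22, 2.7], [-1.18, 4.32], [0.11, 2.71], [-2.7, 2.7]. Speed limits (rad/s): [2.57, 2.57, 3.14, 3.14, 3.14, 3.14].

## Interface

Orientations are given as a unit quaternion [w, x, y, z].
In Python, from rig import get_state, get_image, sign_off, masks_of, tips_ahead gives the robot as it stands.
- The arm moves only by the tool play_rows, never from a script. Its argument "series" is a list of rows, each an object of numbers: "fingers": the closure, from -1 (fully open) to 1 (shut); "dx", "dy", "dz": the shift along the world's x, y, z in mm; "turn": the turn about the world's z in rad. A call has 1 to 20 rows; each row shifts and turns the pose as measured when the row begins; what a row does not reach is not made up. A row lasts 1/12 s, in which the tool goes at most 41.7 mm and 7.16 degrees, less where a joint would pass 70% of its speed; a pose out of reach is approached as far as the arm can. A call with a gripper value outside its range is refused whole. The fingers move at their own pace and stop on an object; "squeeze" is the grip in N (left out, the last holds). Time passes only in rows, so rows that do not move let the fingers close. It gives the time, the measured TCP pose, the force and the opening at its end, in the units of the state.
- get_state(): the state, without advancing time (a new reading comes with each control period).
- get_image(name): name is "side" or "top"; returns a dict with "pixels" (480x640x3 uint8, red, green, blue), "vfov" (degrees; the focal length in pixels is half the picture's height over the tangent of half this angle, whatever the lens; pixels are square), "cx", "cy" (the principal point, pixels), "rvec" (rotation vector, rad) and "tvec" (3), from world to camera coordinates, as OpenCV has them. Camera axes: x right, y down, z forward; pixel columns grow to the right and rows downward; lengths in m; the calibration is good to about 2 mm. A picture is of the moment at which its call begins. There is no depth.
- sign_off(): hands the job in, once; it reports no verdict.
Trained networks look in a picture, given as the dict that the camera call returned (one of the last four; its "shot" number tells which), for a name from the list of things; names that differ only in an ending like _2 or _b are one class to them, and where a whole thing is asked for, a point or a joint stands for the part that bears it (a point fixed in the world has none). Each returns a list of dicts, best first, with "p" (0 to 1); they miss things now and then, are a little off and sometimes report something else, mostly with a low value. They report only what shows in the picture. A call takes as long as a camera call. They do not tell look-alikes from the thing itself.
- masks_of(picture, label): "region" (480x640 bool, what is visible of it) and "xy" ([column, row] in pixels, amid what is visible of it).
The state is a dict: "clock": time; "qpos": joint angles; "qd": joint speeds; "effort": joint torques, N m; "position": TCP position; "ee_rot": TCP orientation; "contact_force": force on the tool from outside, world axes, zero at the start; "moment": the same for the moment, N m; "width": finger opening in m.
Only numpy, scipy, OpenCV 4.12 (cv2) and the standard library are available. Lean on these libraries where they do the work, as an engineer would, in place of code of your own. Each camera call takes 0.05 s, during which the arm holds its last target. There are 200 camera calls.

## Working session

There is one attempt and no reset: what is moved stays moved. The work goes in short steps, Python scripts to look and compute and a tool call to move; the robot and the scene stay as the last step left them, time stands still between calls to the robot, and variables do not carry over. Pictures are saved under pics/ and viewed, about 8 in all and at most 12, crops included, and the job is handed in when it is done.

Besides the shell and the picture viewer there is one more tool, called after "Emit:" as name(argument=value, ...) on one line, values as JSON. play_rows: Moves the arm, as the interface text tells. Its arguments: {"type":"object","properties":{"series":{"type":"array"},"squeeze":{"type":"number"}},"required":["series"]}

```bash
ls; mkdir -p pics
cat > h.py <<'E'
import numpy as np,cv2
from rig import *
def cam(im):
    f=240/np.tan(np.radians(im['vfov'])/2)
    K=np.array([[f,0,im['cx']],[0,f,im['cy']],[0,0,1]]);R=cv2.Rodrigues(np.array(im['rvec'],float))[0]
    return K,R,np.array(im['tvec'],float).ravel()
def ray(im,uv,z):
    K,R,t=cam(im);d=R.T@np.linalg.solve(K,[uv[0],uv[1],1]);c=-R.T@t
    return c+d*(z-c[2])/d[2]
def proj(im,P):
    K,R,t=cam(im);p=(np.atleast_2d(P)@R.T+t)@K.T
    return p[:,:2]/p[:,2:]
def save(im,n,crop=None,s=1):
    a=im['pixels'][:,:,::-1]
    if crop: x0,y0,x1,y1=crop;a=a[y0:y1,x0:x1]
    cv2.imwrite('pics/'+n,cv2.resize(a,None,fx=s,fy=s,interpolation=cv2.INTER_CUBIC))
E
python3 - <<'E'
from h import *
print(get_state()); print(tips_ahead)
ims={n:get_image(n) for n in('top','side')}
for n,im in ims.items():
    K,R,t=cam(im);print(n,-R.T@t,R[2],K[0,0])
    save(im,n+'0.png')
    for l in['fixture','slide_jaw','axle','pliers','squat_bottle','small_bowl','slip_pot']:
        for m in masks_of(im,l)[:4]: print(n,l,round(m['p'],2),m['xy'],m['region'].sum(),ray(im,m['xy'],.02).round(3))
E
```

```text
pics
{'clock': 0.0, 'qpos': array([-1.35901597e+00,  2.76622723e-01,  1.50616864e+00,  4.53437710e-06,
        1.36068792e+00, -1.21023361e-01]), 'qd': array([ 0.0008545 ,  0.00010945,  0.0004889 ,  0.00027864,  0.00313201,
       -0.00014074]), 'effort': array([ 2.72874495e-03, -4.16761601e+01, -2.45805717e+01,  1.96732763e-07,
        1.11033840e-02, -7.92314523e-06]), 'position': array([ 0.18772296, -0.54294428,  0.24140973]), 'ee_rot': array([-6.37713592e-04,  8.14460590e-01, -5.80218111e-01, -6.95097740e-04]), 'contact_force': array([ 0.07654411, -0.65142593, -1.27191943]), 'moment': array([-0.03120063, -0.0556907 ,  0.00651677]), 'width': 0.08569509243769755}
0.011
top [ 0.53848567 -0.03778559  0.96742172] [ 0.11356767 -0.01037166 -0.99347613] 509.75706624941864
top fixture 0.67 [152.1, 272.5] 3996 [0.581 0.249 0.02 ]
top slide_jaw 0.16 [356.5, 176.6] 638 [ 0.763 -0.131  0.02 ]
top axle 0.86 [168.6, 272.8] 457 [0.581 0.219 0.02 ]
top axle 0.81 [241.9, 253.5] 388 [0.616 0.084 0.02 ]
top pliers 0.93 [401.1, 273.2] 991 [ 0.58  -0.212  0.02 ]
top pliers 0.89 [305.6, 323.6] 1071 [ 0
[... 536 characters left out ...]
slide_jaw 0.72 [250.0, 193.8] 179 [0.581 0.314 0.02 ]
side slide_jaw 0.6 [255.5, 208.6] 1159 [0.569 0.205 0.02 ]
side slide_jaw 0.52 [344.0, 203.7] 712 [0.788 0.173 0.02 ]
side axle 0.71 [263.0, 197.3] 254 [0.606 0.278 0.02 ]
side axle 0.58 [291.3, 220.8] 439 [0.628 0.104 0.02 ]
side pliers 0.9 [340.7, 335.8] 814 [ 0.562 -0.355  0.02 ]
side pliers 0.75 [232.3, 257.9] 935 [ 0.46  -0.044  0.02 ]
side pliers 0.67 [311.0, 292.3] 1305 [ 0.563 -0.218  0.02 ]
side squat_bottle 0.84 [390.2, 254.2] 755 [ 0.765 -0.124  0.02 ]
side small_bowl 0.91 [353.6, 235.4] 569 [ 0.732 -0.016  0.02 ]
side slip_pot 0.79 [345.9, 204.9] 787 [0.789 0.163 0.02 ]
side slip_pot 0.65 [259.1, 196.4] 228 [0.599 0.288 0.02 ]
```

Run:
```python
import cv2
a=cv2.imread('pics/top0.png');cv2.imwrite('pics/t1.png',cv2.resize(a[140:370,90:490],None,fx=2,fy=2,interpolation=2))
a=cv2.imread('pics/side0.png');cv2.imwrite('pics/s1.png',cv2.resize(a[150:380,170:490],None,fx=2.5,fy=2.5,interpolation=2))
```

```text
(no output)
```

View pics/t1.png

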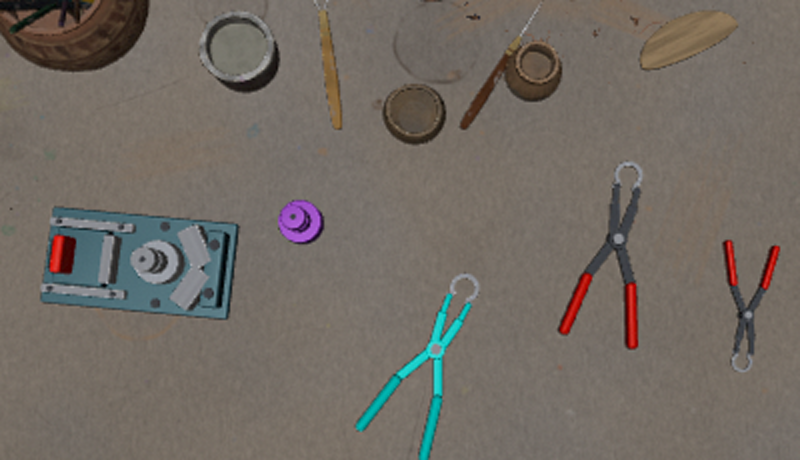

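View pics/s1.png

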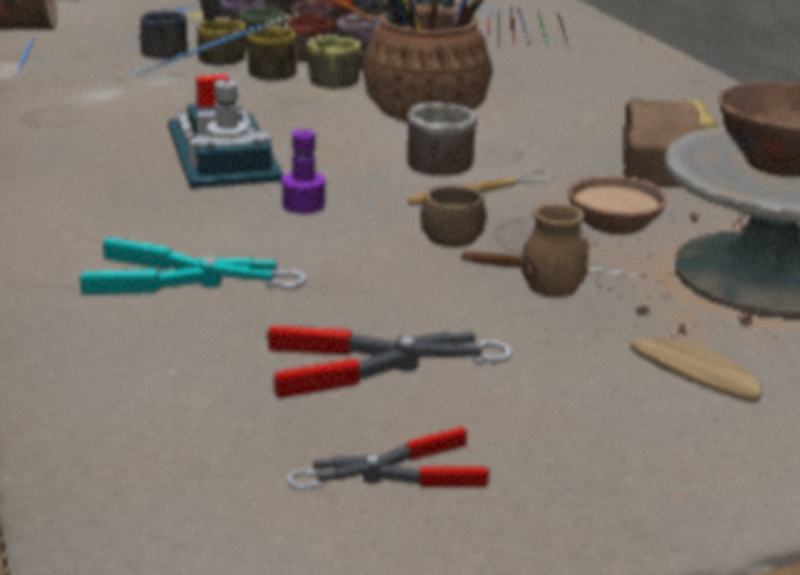

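```bash
cat >> h.py <<'E'
def c2o(p): return [p[0]/2+90,p[1]/2+140]
E
python3 - <<'E'
from h import *
im=get_image('top')
print('fix corners')
C=[ray(im,c2o(p),.01)[:2] for p in[(52,207),(238,224),(230,319),(41,301)]]
for c in C:print(c.round(4))
ey=(C[0]-C[1]+C[3]-C[2]);L=np.linalg.norm(ey)/2;ey/=np.linalg.norm(ey)
print('len',L,'w',np.linalg.norm(C[0]+C[1]-C[2]-C[3])/2,'yaw',np.arctan2(-ey[0],ey[1]))
ctr=np.mean(C,0);print('origin',ctr-ey*.0325)
print('axle top',ray(im,c2o((148,261)),.082).round(4),'thumb',ray(im,c2o((58,254)),.063).round(4))
pv=ray(im,c2o((618,239)),.018);cl=ray(im,c2o((628,175)),.008)
h=(ray(im,c2o((565,331)),.012)+ray(im,c2o((632,345)),.012))/2
print('pivot',pv.round(4),'clip',cl.round(4),'hend',h.round(4),'d',np.linalg.norm((pv-cl)[:2]),np.linalg.norm((pv-h)[:2]),'yaw',np.arctan2(*(cl-h)[[1,0]]))
for l in('pliers',):
  for m in masks_of(im,l):
    if 380<m['xy'][0]<430:
      ys,xs=np.nonzero(m['region']);print(xs.min(),xs.max(),ys.min(),ys.max())
E
```

```text
fix corners
[0.636  0.3221]
[0.62   0.1472]
[0.5314 0.1526]
[0.5481 0.3285]
len 0.1761190007081984 w 0.08847780658313353 yaw -0.09281831548750868
origin [0.5808509  0.20524124]
axle top [0.5817 0.2103 0.082 ] thumb [0.5888 0.2951 0.063 ]
pivot [ 0.6055 -0.209   0.018 ] clip [ 0.6671 -0.2215  0.008 ] hend [ 0.5137 -0.1901  0.012 ] d 0.0629342392689774 0.09370065646084652 yaw -0.20206463219527945
369 410 221 315
```

Emit:
play_rows(series=[{"dx": 17, "dy": 36, "turn": -0.02, "fingers": 1}, {"dx": 17, "dy": 36, "turn": -0.02, "fingers": 1}, {"dx": 17, "dy": 36, "turn": -0.02, "fingers": 1}, {"dx": 17, "dy": 36, "turn": -0.02, "fingers": 1}, {"dx": 17, "dy": 36, "turn": -0.02, "fingers": 1}, {"dx": 17, "dy": 36, "turn": -0.02, "fingers": 1}, {"dx": 17, "dy": 36, "turn": -0.02, "fingers": 1}, {"dx": 17, "dy": 36, "turn": -0.02, "fingers": 1}, {"dx": 17, "dy": 36, "turn": -0.02, "fingers": 1}, {"dx": 17, "dy": 36, "turn": -0.02, "fingers": 1}, {"dx": 17, "dy": 36, "turn": -0.02, "fingers": 1}, {"dx": 17, "dy": 36, "turn": -0.02, "fingers": 1}, {"dx": 17, "dy": 36, "turn": -0.02, "fingers": 1}, {"dx": 17, "dy": 36, "turn": -0.02, "fingers": 1}, {"dx": 17, "dy": 36, "turn": -0.02, "fingers": 1}, {"dx": 17, "dy": 36, "turn": -0.02, "fingers": 1}, {"dx": 17, "dy": 36, "turn": -0.02, "fingers": 1}, {"dx": 17, "dy": 36, "turn": -0.02, "fingers": 1}, {"dx": 17, "dy": 36, "turn": -0.02, "fingers": 1}, {"dx": 17, "dy": 36, "turn": -0.02, "fingers": 1}], squeeze=30)

```text
invalid input at $.series[0]: expected keys fingers, dx, dy, dz, turn
```

Emit:
play_rows(series=[{"dx": 17, "dy": 36, "dz": 0, "turn": -0.02, "fingers": 1}, {"dx": 17, "dy": 36, "dz": 0, "turn": -0.02, "fingers": 1}, {"dx": 17, "dy": 36, "dz": 0, "turn": -0.02, "fingers": 1}, {"dx": 17, "dy": 36, "dz": 0, "turn": -0.02, "fingers": 1}, {"dx": 17, "dy": 36, "dz": 0, "turn": -0.02, "fingers": 1}, {"dx": 17, "dy": 36, "dz": 0, "turn": -0.02, "fingers": 1}, {"dx": 17, "dy": 36, "dz": 0, "turn": -0.02, "fingers": 1}, {"dx": 17, "dy": 36, "dz": 0, "turn": -0.02, "fingers": 1}, {"dx": 17, "dy": 36, "dz": 0, "turn": -0.02, "fingers": 1}, {"dx": 17, "dy": 36, "dz": 0, "turn": -0.02, "fingers": 1}, {"dx": 17, "dy": 36, "dz": 0, "turn": -0.02, "fingers": 1}, {"dx": 17, "dy": 36, "dz": 0, "turn": -0.02, "fingers": 1}, {"dx": 17, "dy": 36, "dz": 0, "turn": -0.02, "fingers": 1}, {"dx": 17, "dy": 36, "dz": 0, "turn": -0.02, "fingers": 1}, {"dx": 17, "dy": 36, "dz": 0, "turn": -0.02, "fingers": 1}, {"dx": 17, "dy": 36, "dz": 0, "turn": -0.02, "fingers": 1}, {"dx": 17, "dy": 36, "dz": 0, "turn": -0.02, "fingers": 1}, {"dx": 17, "dy": 36, "dz": 0, "turn": -0.02, "fingers": 1}, {"dx": 17, "dy": 36, "dz": 0, "turn": -0.02, "fingers": 1}, {"dx": 17, "dy": 36, "dz": 0, "turn": -0.02, "fingers": 1}], squeeze=30)

```text
clock: 2.57
position: [0.5317, 0.2018, 0.2453]
ee_rot: [-0.001, -0.67, 0.742, -0.008]
contact_force: [0.6, -1.3, 0.5]
width: 0.0
```

Emit:
play_rows(series=[{"dx": 15, "dy": 32, "dz": 0, "turn": 0, "fingers": 1}, {"dx": 15, "dy": 32, "dz": 0, "turn": 0, "fingers": 1}, {"dx": 15, "dy": 32, "dz": 0, "turn": 0, "fingers": 1}, {"dx": 15, "dy": 32, "dz": 0, "turn": 0, "fingers": 1}, {"dx": 0, "dy": 0, "dz": -35, "turn": 0, "fingers": 1}, {"dx": 0, "dy": 0, "dz": -35, "turn": 0, "fingers": 1}, {"dx": 0, "dy": 0, "dz": -35, "turn": 0, "fingers": 1}, {"dx": 0, "dy": 0, "dz": -15, "turn": 0, "fingers": 1}, {"dx": 0, "dy": 0, "dz": 0, "turn": 0, "fingers": 1}])

```text
clock: 3.32
position: [0.5993, 0.3513, 0.122]
ee_rot: [0.008, -0.675, 0.738, -0.009]
contact_force: [-0.7, -0.7, -0.2]
width: -0.0001
```

Run:
```python
from h import *
im=get_image('top');save(im,'t2.png',(90,200,260,360),4);s=get_state();print(s['position'],s['ee_rot'],proj(im,s['position']+[0,0,-.011]))
```

```text
[0.59944141 0.35128662 0.12306456] [ 0.00798342 -0.67456367  0.73811748 -0.00909467] [[ 74.76956403 259.02124602]]
```

View pics/t2.png

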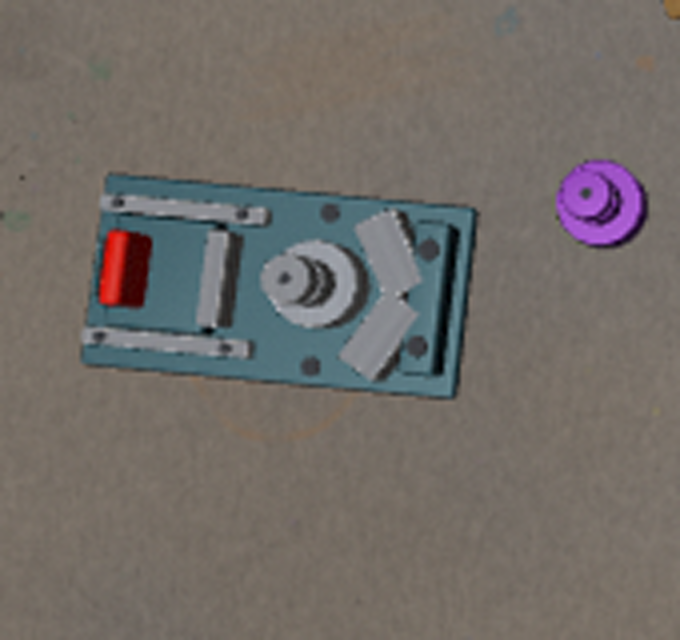

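Emit:
play_rows(series=[{"dx": -3, "dy": 0, "dz": -30, "turn": 0, "fingers": 1}, {"dx": -2, "dy": 0, "dz": -25, "turn": 0, "fingers": 1}, {"dx": 0, "dy": 0, "dz": -10, "turn": 0, "fingers": 1}, {"dx": 0, "dy": 0, "dz": 0, "turn": 0, "fingers": 1}, {"dx": -1, "dy": -10, "dz": 0, "turn": 0, "fingers": 1}, {"dx": -1, "dy": -10, "dz": 0, "turn": 0, "fingers": 1}])

```text
clock: 3.87
position: [0.5992, 0.3342, 0.0666]
ee_rot: [0.017, -0.675, 0.738, -0.012]
contact_force: [0.0, 0.5, 0.0]
width: 0.0003
```

Emit:
play_rows(series=[{"dx": -2, "dy": 0, "dz": -7, "turn": 0, "fingers": 1}, {"dx": -2, "dy": -2, "dz": -7, "turn": 0, "fingers": 1}, {"dx": 0, "dy": 0, "dz": 0, "turn": 0, "fingers": 1}])

```text
clock: 4.12
position: [0.5976, 0.3295, 0.0569]
ee_rot: [0.02, -0.674, 0.739, -0.014]
contact_force: [-1.0, 0.0, -0.1]
width: 0.0
```

Run:
```python
from h import *
from scipy.spatial.transform import Rotation as R
s=get_state();q=s['ee_rot'];print(s['position'],R.from_quat([q[1],q[2],q[3],q[0]]).as_matrix().round(4),s['contact_force'],s['qpos'])
```

```text
[0.59760146 0.32947681 0.05689698] [[-0.0912 -0.9947  0.048 ]
 [-0.9958  0.0917  0.0071]
 [-0.0115 -0.0472 -0.9988]] [-1.03175044  0.00610782 -0.07720212] [ 0.40851572  0.54966513  1.54744459 -0.01492012  0.99759696  2.07874645]
```

Emit:
play_rows(series=[{"dx": -2, "dy": -6, "dz": 0, "turn": 0, "fingers": 1}, {"dx": -2, "dy": -6, "dz": 0, "turn": 0, "fingers": 1}, {"dx": -1, "dy": -6, "dz": 0, "turn": 0, "fingers": 1}, {"dx": -1, "dy": -6, "dz": 0, "turn": 0, "fingers": 1}, {"dx": 0, "dy": -6, "dz": 0, "turn": 0, "fingers": 1}, {"dx": 0, "dy": -6, "dz": 0, "turn": 0, "fingers": 1}])

```text
clock: 4.62
position: [0.592, 0.2977, 0.058]
ee_rot: [0.027, -0.673, 0.739, -0.01]
contact_force: [-1.2, 6.6, -0.8]
width: -0.0001
```

Emit:
play_rows(series=[{"dx": 0, "dy": -5, "dz": 0, "turn": 0, "fingers": 1}, {"dx": 0, "dy": -5, "dz": 0, "turn": 0, "fingers": 1}, {"dx": 0, "dy": -4, "dz": 0, "turn": 0, "fingers": 1}])

```text
clock: 4.87
position: [0.5912, 0.2884, 0.0582]
ee_rot: [0.031, -0.671, 0.741, -0.006]
contact_force: [-0.1, 7.4, -2.5]
width: -0.0
```

Emit:
play_rows(series=[{"dx": 0, "dy": -5, "dz": 0, "turn": 0, "fingers": 1}, {"dx": 0, "dy": -5, "dz": 0, "turn": 0, "fingers": 1}])

```text
clock: 5.03
position: [0.5911, 0.2864, 0.0585]
ee_rot: [0.037, -0.669, 0.743, 0.0]
contact_force: [0.7, 20.9, -6.0]
width: -0.0002
```

Run:
```python
from h import *
s=get_state();print(s['position'],s['contact_force'])
```

```text
[0.59109626 0.28642639 0.05848916] [ 0.67598115 20.88760876 -5.97332192]
```

Emit:
play_rows(series=[{"dx": 0, "dy": -5, "dz": 0, "turn": 0, "fingers": 1}, {"dx": 0, "dy": -4, "dz": 0, "turn": 0, "fingers": 1}])

```text
clock: 5.2
position: [0.5911, 0.2868, 0.0587]
ee_rot: [0.044, -0.666, 0.744, 0.007]
contact_force: [-0.0, 11.6, -4.2]
width: -0.0001
```

Emit:
play_rows(series=[{"dx": 1, "dy": 10, "dz": 0, "turn": 0, "fingers": 1}, {"dx": 2, "dy": 15, "dz": 0, "turn": 0, "fingers": 1}, {"dx": 0, "dy": 4, "dz": 15, "turn": 0, "fingers": 1}, {"dx": 0, "dy": 0, "dz": 25, "turn": 0, "fingers": 0.5}, {"dx": 0, "dy": 0, "dz": 35, "turn": 0, "fingers": 0}, {"dx": 0, "dy": 0, "dz": 35, "turn": 0, "fingers": -0.5}, {"dx": -5, "dy": -20, "dz": 30, "turn": 0, "fingers": -1}, {"dx": -5, "dy": -38, "dz": 0, "turn": 0, "fingers": -1}, {"dx": -5, "dy": -38, "dz": 0, "turn": 0, "fingers": -1}, {"dx": -5, "dy": -38, "dz": 0, "turn": 0, "fingers": -1}, {"dx": -5, "dy": -38, "dz": 0, "turn": 0, "fingers": -1}, {"dx": -5, "dy": -38, "dz": 0, "turn": 0, "fingers": -1}, {"dx": -5, "dy": -38, "dz": 0, "turn": 0, "fingers": -1}, {"dx": -5, "dy": -38, "dz": 0, "turn": 0, "fingers": -1}])

```text
clock: 6.37
position: [0.5525, 0.0317, 0.2081]
ee_rot: [0.043, -0.674, 0.738, 0.001]
contact_force: [-0.0, -0.3, -0.2]
width: 0.0858
```

Run:
```python
from h import *
im=get_image('top');save(im,'t3.png',(90,200,440,340),2.2);s=get_state();print(s)
```

```text
{'clock': 6.4167, 'qpos': array([-0.11981438,  0.2315232 ,  1.65834459,  0.06238317,  1.196948  ,
        1.523793  ]), 'qd': array([ 0.07851117,  0.01759211, -0.0224299 ,  0.06037098, -0.01167408,
        0.16622668]), 'effort': array([  5.88056713, -38.42332006, -24.4370234 ,   2.37599552,
        -0.3852459 ,  -0.29921243]), 'position': array([0.55178587, 0.02413516, 0.20789218]), 'ee_rot': array([ 0.04007276, -0.67255903,  0.73895514, -0.00195818]), 'contact_force': array([-1.43042408, -4.74585509,  0.27477572]), 'moment': array([-0.19550785,  0.11526237, -0.01487121]), 'width': 0.08557814662995744}
```

View pics/t3.png

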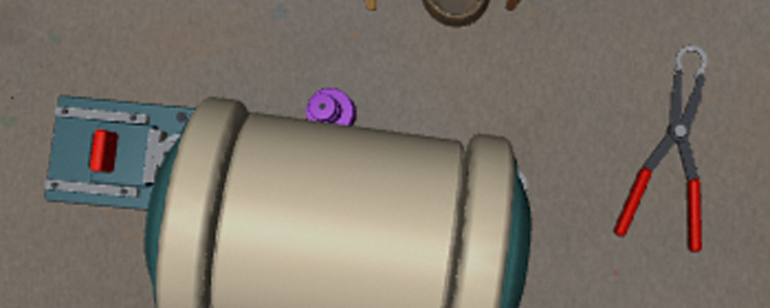

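Emit:
play_rows(series=[{"dx": 0, "dy": -30, "dz": 0, "turn": -0.02, "fingers": -1}, {"dx": -2, "dy": -30, "dz": 0, "turn": -0.02, "fingers": -1}, {"dx": -2, "dy": -30, "dz": 0, "turn": -0.02, "fingers": -1}, {"dx": -2, "dy": -30, "dz": 0, "turn": -0.02, "fingers": -1}, {"dx": -2, "dy": -30, "dz": 0, "turn": -0.02, "fingers": -1}, {"dx": 0, "dy": -25, "dz": 0, "turn": 0, "fingers": -1}, {"dx": 0, "dy": -10, "dz": 0, "turn": 0, "fingers": -1}, {"dx": 0, "dy": 0, "dz": 0, "turn": 0, "fingers": -1}])

```text
clock: 7.08
position: [0.5435, -0.1724, 0.2108]
ee_rot: [0.037, -0.631, 0.774, -0.007]
contact_force: [0.4, 1.1, -0.3]
width: 0.0852
```

```bash
cat >> h.py <<'E'
def st():
    from scipy.spatial.transform import Rotation as R
    s=get_state();q=s['ee_rot'];M=R.from_quat([q[1],q[2],q[3],q[0]]).as_matrix()
    print(s['clock'],s['position'].round(4),'x',M[:,0].round(3),'yaw',round(np.arctan2(M[1,0],M[0,0]),3),'z',M[:,2].round(3),'F',s['contact_force'].round(1),'w',round(s['width'],4),'q',s['qpos'].round(3))
    return s,M
E
python3 - <<'E'
from h import *
st()
im=get_image('top')
for l in('axle',):
  for m in masks_of(im,l):print(m['p'],m['xy'],ray(im,m['xy'],.05))
save(im,'t4.png',(90,210,290,330),4)
E
```

```text
7.0833 [ 0.5435 -0.1724  0.2108] x [-0.2   -0.979 -0.048] yaw -1.772 z [ 0.066  0.036 -0.997] F [ 0.4  1.1 -0.3] w 0.0852 q [-0.468  0.262  1.608  0.065  1.229  1.285]
0.88 [172.2, 273.7] [0.57758476 0.20440023 0.05      ]
0.71 [239.9, 251.5] [0.61755723 0.08390291 0.05      ]
0.26 [396.0, 255.1] [ 0.61117606 -0.19793667  0.05      ]
```

View pics/t4.png

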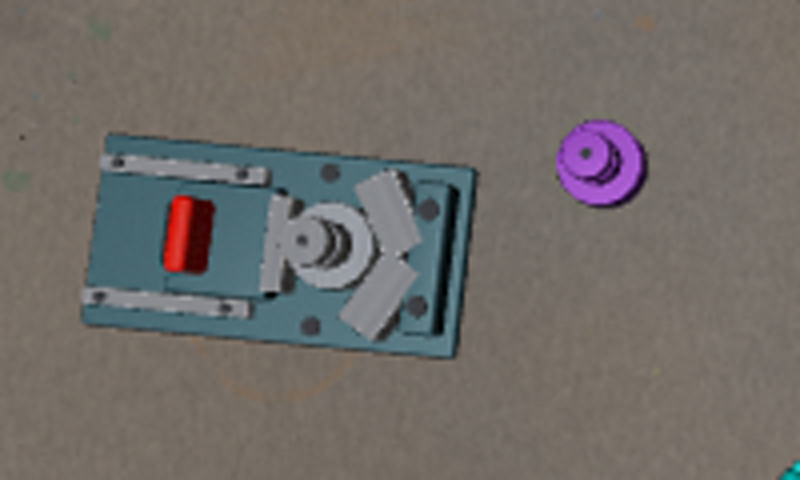

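Emit:
play_rows(series=[{"dx": 0, "dy": 0, "dz": 35, "turn": 0, "fingers": -1}, {"dx": 0, "dy": 0, "dz": 35, "turn": 0, "fingers": -1}])

```text
clock: 7.35
position: [0.5384, -0.1643, 0.2739]
ee_rot: [0.034, -0.633, 0.773, 0.003]
contact_force: [0.7, 0.0, 0.6]
width: 0.0857
```

Run:
```python
from h import *
st()
```

```text
7.35 [ 0.5384 -0.1643  0.2739] x [-0.196 -0.979 -0.056] yaw -1.769 z [ 0.048  0.048 -0.998] F [0.7 0.  0.6] w 0.0857 q [-0.461  0.225  1.499  0.065  1.396  1.299]
```

Emit:
play_rows(series=[{"dx": 0, "dy": 0, "dz": -7, "turn": 0, "fingers": -1}, {"dx": 0, "dy": 0, "dz": -7, "turn": 0, "fingers": -1}, {"dx": 0, "dy": 0, "dz": -7, "turn": 0, "fingers": -1}, {"dx": 0, "dy": 0, "dz": -7, "turn": 0, "fingers": -1}, {"dx": 0, "dy": 0, "dz": -7, "turn": 0, "fingers": -1}, {"dx": 0, "dy": 0, "dz": -7, "turn": 0, "fingers": -1}])

```text
clock: 7.85
position: [0.5416, -0.1568, 0.2361]
ee_rot: [0.037, -0.637, 0.77, -0.001]
contact_force: [0.7, 0.4, -0.6]
width: 0.0855
```

Run:
```python
from h import *
st()
```

```text
7.85 [ 0.5416 -0.1568  0.2361] x [-0.187 -0.981 -0.056] yaw -1.759 z [ 0.059  0.046 -0.997] F [ 0.7  0.4 -0.6] w 0.0855 q [-0.448  0.241  1.573  0.069  1.295  1.295]
```

Emit:
play_rows(series=[{"dx": 0, "dy": 0, "dz": 0, "turn": 0, "fingers": -1}, {"dx": 0, "dy": 0, "dz": 0, "turn": 0, "fingers": -1}, {"dx": 0, "dy": 0, "dz": 0, "turn": 0, "fingers": -1}, {"dx": 0, "dy": 0, "dz": 0, "turn": 0, "fingers": -1}, {"dx": 0, "dy": 0, "dz": 0, "turn": 0, "fingers": -1}, {"dx": 0, "dy": 0, "dz": 0, "turn": 0, "fingers": -1}])

```text
clock: 8.35
position: [0.5396, -0.156, 0.2313]
ee_rot: [0.035, -0.636, 0.771, 0.003]
contact_force: [0.8, -1.0, -0.3]
width: 0.0854
```

Run:
```python
from h import *
st()
```

```text
8.35 [ 0.5396 -0.156   0.2313] x [-0.187 -0.981 -0.058] yaw -1.76 z [ 0.051  0.049 -0.997] F [ 0.8 -1.  -0.3] w 0.0854 q [-0.448  0.245  1.579  0.069  1.294  1.295]
```

Emit:
play_rows(series=[{"dx": 0, "dy": -4, "dz": 0, "turn": 0.12, "fingers": -1}, {"dx": 0, "dy": -4, "dz": 0, "turn": 0.12, "fingers": -1}, {"dx": 0, "dy": -4, "dz": 0, "turn": 0.12, "fingers": -1}, {"dx": 0, "dy": -4, "dz": 0, "turn": 0.12, "fingers": -1}, {"dx": 0, "dy": -4, "dz": 0, "turn": 0.12, "fingers": -1}, {"dx": 0, "dy": -4, "dz": 0, "turn": 0.12, "fingers": -1}, {"dx": 0, "dy": -4, "dz": 0, "turn": 0.12, "fingers": -1}, {"dx": 0, "dy": -4, "dz": 0, "turn": 0.12, "fingers": -1}, {"dx": 0, "dy": -4, "dz": 0, "turn": 0.12, "fingers": -1}, {"dx": 0, "dy": -4, "dz": 0, "turn": 0.12, "fingers": -1}, {"dx": 0, "dy": -4, "dz": 0, "turn": 0.1, "fingers": -1}])

```text
clock: 9.27
position: [0.5414, -0.2037, 0.2359]
ee_rot: [-0.028, 0.979, -0.202, -0.02]
contact_force: [-0.6, 0.6, -0.8]
width: 0.0853
```

Run:
```python
from h import *
s,M=st()
im=get_image('top')
print('axtop',ray(im,(165.5,270.5),.082))
```

```text
9.2667 [ 0.5414 -0.2037  0.2359] x [ 0.918 -0.394 -0.051] yaw -0.406 z [-0.028  0.062 -0.998] F [-0.6  0.6 -0.8] w 0.0853 q [-0.505  0.311  1.471  0.041  1.414 -0.106]
axtop [0.58174798 0.20768348 0.082     ]
```

Emit:
play_rows(series=[{"dx": 0, "dy": 0, "dz": -20, "turn": 0, "fingers": -1}, {"dx": 0, "dy": 0, "dz": -30, "turn": 0, "fingers": -1}, {"dx": 0, "dy": 0, "dz": -30, "turn": 0, "fingers": -1}, {"dx": 0, "dy": 0, "dz": -20, "turn": 0, "fingers": -1}])

```text
clock: 9.65
position: [0.547, -0.2076, 0.1406]
ee_rot: [-0.025, 0.978, -0.205, -0.01]
contact_force: [0.2, 0.8, -0.3]
width: 0.0855
```

Run:
```python
from h import *
s,M=st()
```

```text
9.65 [ 0.547  -0.2076  0.1406] x [ 0.915 -0.401 -0.03 ] yaw -0.413 z [-0.01   0.052 -0.999] F [ 0.2  0.8 -0.3] w 0.0855 q [-0.506  0.378  1.618  0.044  1.181 -0.11 ]
```

Emit:
play_rows(series=[{"dx": 0, "dy": 0, "dz": -25, "turn": 0, "fingers": -1}, {"dx": 0, "dy": 0, "dz": -30, "turn": 0, "fingers": -1}, {"dx": 0, "dy": 0, "dz": -20, "turn": 0, "fingers": -1}, {"dx": 0, "dy": 0, "dz": -8, "turn": 0, "fingers": -1}, {"dx": 0, "dy": 0, "dz": 0, "turn": 0, "fingers": -1}])

```text
clock: 10.07
position: [0.5455, -0.2067, 0.0517]
ee_rot: [-0.025, 0.977, -0.211, -0.012]
contact_force: [0.3, 0.2, -0.0]
width: 0.0854
```

Run:
```python
from h import *
s,M=st()
```

```text
10.0667 [ 0.5455 -0.2067  0.0517] x [ 0.91  -0.412 -0.033] yaw -0.425 z [-0.012  0.054 -0.998] F [ 0.3  0.2 -0. ] w 0.0854 q [-0.507  0.467  1.726  0.05   0.986 -0.109]
```

Emit:
play_rows(series=[{"dx": 0, "dy": 0, "dz": 1, "turn": -0.12, "fingers": -1}, {"dx": 0, "dy": 0, "dz": 1, "turn": -0.12, "fingers": -1}, {"dx": 0, "dy": 0, "dz": 1, "turn": -0.12, "fingers": -1}, {"dx": 0, "dy": 0, "dz": 1, "turn": -0.12, "fingers": -1}, {"dx": 0, "dy": 0, "dz": 0, "turn": -0.12, "fingers": -1}, {"dx": 0, "dy": 0, "dz": 0, "turn": -0.12, "fingers": -1}, {"dx": 0, "dy": 0, "dz": 0, "turn": -0.12, "fingers": -1}, {"dx": 0, "dy": 0, "dz": 0, "turn": -0.12, "fingers": -1}, {"dx": 0, "dy": 0, "dz": 0, "turn": -0.12, "fingers": -1}, {"dx": 0, "dy": 0, "dz": 0, "turn": -0.12, "fingers": -1}, {"dx": 0, "dy": 0, "dz": 0, "turn": -0.12, "fingers": -1}])

```text
clock: 10.98
position: [0.556, -0.2123, 0.0731]
ee_rot: [0.027, -0.621, 0.783, -0.02]
contact_force: [-1.0, -0.9, 0.9]
width: 0.0853
```

Run:
```python
from h import *
s,M=st()
im=get_image('side');save(im,'s2.png',(220,230,420,360),4)
p=s['position'];d=M[:,0];print(proj(im,[p-.011*np.array([0,0,1])+k*.0425*d for k in(-1,0,1)]))
h=np.array([.542,-.196,.02]);print(proj(im,h))
```

```text
10.9833 [ 0.556  -0.2123  0.0731] x [-0.227 -0.974 -0.018] yaw -1.8 z [ 0.067  0.003 -0.998] F [-1.  -0.9  0.9] w 0.0853 q [-0.502  0.417  1.751  0.043  0.917  1.273]
[[304.20067739 258.44000124]
 [306.61563436 269.85672673]
 [309.24571569 282.29045412]]
[[295.83522636 288.14719962]]
```

View pics/s2.png

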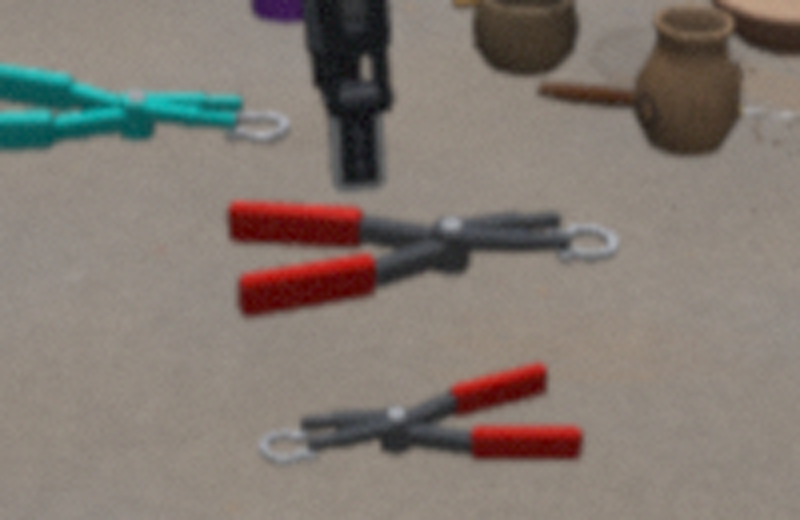

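Emit:
play_rows(series=[{"dx": -6, "dy": 8, "dz": -8, "turn": 0.012, "fingers": -1}, {"dx": -6, "dy": 8, "dz": -10, "turn": 0.012, "fingers": -1}, {"dx": -3, "dy": 3, "dz": -10, "turn": 0, "fingers": -1}, {"dx": 0, "dy": 0, "dz": -8, "turn": 0, "fingers": -1}, {"dx": 0, "dy": 0, "dz": 0, "turn": 0, "fingers": -1}])

```text
clock: 11.45
position: [0.5464, -0.1952, 0.0447]
ee_rot: [0.031, -0.632, 0.774, -0.027]
contact_force: [-0.3, -0.0, 0.7]
width: 0.0852
```

Run:
```python
from h import *
s,M=st()
```

```text
11.45 [ 0.5464 -0.1952  0.0447] x [-0.199 -0.98  -0.014] yaw -1.771 z [ 0.082 -0.003 -0.997] F [-0.3 -0.   0.7] w 0.0852 q [-0.485  0.426  1.829  0.049  0.813  1.255]
```

Emit:
play_rows(series=[{"dx": -2, "dy": 0, "dz": -12, "turn": 0, "fingers": -1}, {"dx": -2, "dy": 0, "dz": -12, "turn": 0, "fingers": -1}, {"dx": -2, "dy": 0, "dz": -8, "turn": 0, "fingers": -1}, {"dx": 0, "dy": 0, "dz": -3, "turn": 0, "fingers": -1}, {"dx": 0, "dy": 0, "dz": 0, "turn": 0, "fingers": -1}])

```text
clock: 11.87
position: [0.5451, -0.1983, 0.0127]
ee_rot: [0.033, -0.633, 0.773, -0.032]
contact_force: [0.4, -0.1, 1.0]
width: 0.0855
```

Run:
```python
from h import *
s,M=st()
im=get_image('side');save(im,'s3.png',(240,240,400,350),5)
```

```text
11.8667 [ 0.5451 -0.1983  0.0127] x [-0.196 -0.98  -0.011] yaw -1.768 z [ 0.091 -0.007 -0.996] F [ 0.4 -0.1  1. ] w 0.0855 q [-0.491  0.465  1.87   0.055  0.724  1.238]
```

View pics/s3.png

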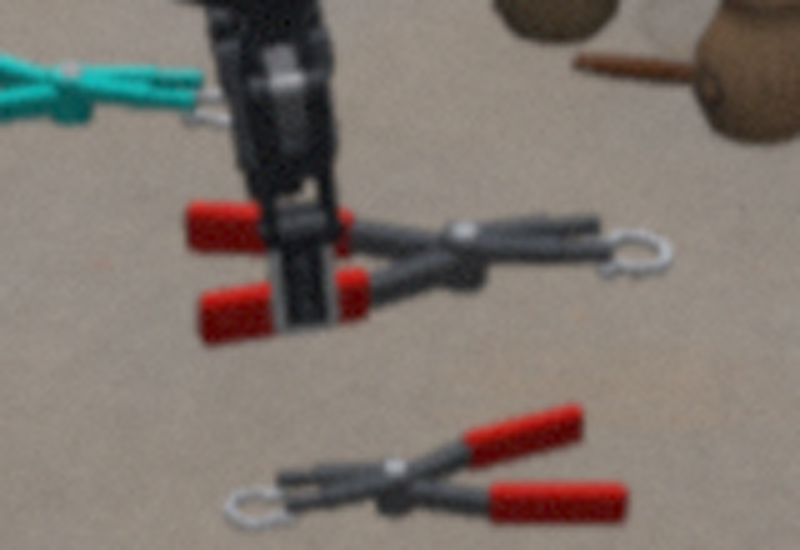

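Emit:
play_rows(series=[{"dx": 0, "dy": 0, "dz": 0, "turn": 0, "fingers": 1}, {"dx": 0, "dy": 0, "dz": 0, "turn": 0, "fingers": 1}, {"dx": 0, "dy": 0, "dz": 0, "turn": 0, "fingers": 1}, {"dx": 0, "dy": 0, "dz": 0, "turn": 0, "fingers": 1}, {"dx": 0, "dy": 0, "dz": 0, "turn": 0, "fingers": 1}, {"dx": 0, "dy": 0, "dz": 0, "turn": 0, "fingers": 1}, {"dx": 0, "dy": 0, "dz": 0, "turn": 0, "fingers": 1}, {"dx": 0, "dy": 0, "dz": 0, "turn": 0, "fingers": 1}], squeeze=32)

```text
clock: 12.58
position: [0.5471, -0.1994, 0.0197]
ee_rot: [0.034, -0.634, 0.772, -0.035]
contact_force: [0.2, 0.3, -1.8]
width: 0.0316
```

Run:
```python
from h import *
s,M=st()
```

```text
12.5833 [ 0.5471 -0.1994  0.0197] x [-0.195 -0.981 -0.009] yaw -1.767 z [ 0.096 -0.01  -0.995] F [ 0.2  0.3 -1.8] w 0.0316 q [-0.491  0.456  1.863  0.054  0.733  1.238]
```

Emit:
play_rows(series=[{"dx": 0, "dy": 0, "dz": 10, "turn": 0, "fingers": 1}, {"dx": 0, "dy": 0, "dz": 20, "turn": 0, "fingers": 1}, {"dx": 0, "dy": 0, "dz": 25, "turn": 0, "fingers": 1}, {"dx": 0, "dy": 0, "dz": 25, "turn": 0, "fingers": 1}, {"dx": 0, "dy": 0, "dz": 10, "turn": 0, "fingers": 1}, {"dx": 0, "dy": 0, "dz": 0, "turn": 0, "fingers": 1}])

```text
clock: 13.08
position: [0.5442, -0.198, 0.1122]
ee_rot: [0.032, -0.634, 0.772, -0.031]
contact_force: [0.5, -0.1, -2.5]
width: 0.0318
```

Run:
```python
from h import *
s,M=st()
im=get_image('side');a=im['pixels'][200:310,240:400];b=get_image('top');b=b['pixels'][190:310,330:490]
c=np.vstack([cv2.resize(a,None,fx=2.6,fy=2.6),cv2.resize(b,None,fx=2.6,fy=2.6)])
cv2.imwrite('pics/g1.png',c[:,:,::-1])
```

```text
13.0833 [ 0.5442 -0.198   0.1122] x [-0.195 -0.981 -0.011] yaw -1.767 z [ 0.089 -0.007 -0.996] F [ 0.5 -0.1 -2.5] w 0.0318 q [-0.491  0.344  1.758  0.044  0.959  1.253]
```

View pics/g1.png

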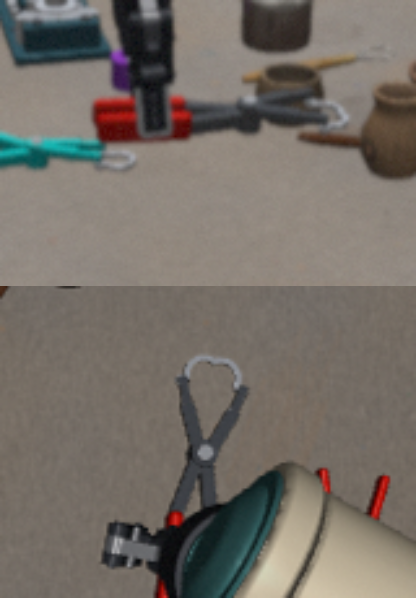

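```bash
cat >> h.py <<'E'
def tri(a,pa,b,pb):
    P=[]
    for im in(a,b):
        K,R,t=cam(im);P.append(K@np.c_[R,t])
    X=cv2.triangulatePoints(P[0],P[1],np.array(pa,float).reshape(2,1),np.array(pb,float).reshape(2,1)).ravel()
    return X[:3]/X[3]
E
python3 - <<'E'
from h import *
s,M=st()
a=get_image('top');b=get_image('side')
X=tri(a,(409.2,254.2),b,(335.4,239.6));print('pivot top',X,proj(a,X),proj(b,X),'tool',M.T@(X-s['position']))
for p in[(400.4,226.2),(423.8,229.2)]:print(ray(a,p,X[2]-.005))
# ring far end
Y=tri(a,(330+210/2.6,190+72/2.6),b,(240+345/2.6,200+113/2.6));print('ring far',Y,proj(a,Y),proj(b,Y))
for im in(a,b):
  for m in masks_of(im,'pliers'):print(m['p'],m['xy'],m['region'].sum())
np.savez('f.npz',a=a['pixels'],b=b['pixels'])
E
```

```text
13.1833 [ 0.5433 -0.1975  0.1101] x [-0.195 -0.981 -0.011] yaw -1.767 z [ 0.086 -0.005 -0.996] F [ 0.5 -0.  -2.5] w 0.0317 q [-0.491  0.346  1.761  0.044  0.957  1.253]
pivot top [ 0.60810809 -0.20979647  0.11057077] [[409.23986348 254.08346671]] [[335.28710513 239.61356571]] tool [-0.00059047 -0.06574141  0.00520476]
[ 0.65629598 -0.19670871  0.10557077]
[ 0.65116493 -0.23666659  0.10557077]
ring far [ 0.67410092 -0.21726684  0.09702682] [[411.15972145 216.68174648]] [[371.70560959 243.63262932]]
0.65 [473.9, 269.9] 80
0.62 [405.2, 248.8] 722
0.61 [308.1, 327.2] 987
0.81 [232.3, 259.6] 1141
0.79 [323.7, 246.7] 1210
0.74 [336.0, 335.2] 993
0.49 [260.3, 197.6] 244
0.44 [253.8, 211.4] 1048
0.25 [251.0, 193.4] 165
```

Emit:
play_rows(series=[{"dx": 0, "dy": 0, "dz": 20, "turn": 0, "fingers": 1}, {"dx": 0, "dy": 5, "dz": 20, "turn": 0, "fingers": 1}, {"dx": -4, "dy": 15, "dz": 10, "turn": 0, "fingers": 1}, {"dx": -5, "dy": 25, "dz": 0, "turn": 0, "fingers": 1}, {"dx": -5, "dy": 25, "dz": 0, "turn": 0, "fingers": 1}, {"dx": -5, "dy": 25, "dz": 0, "turn": 0, "fingers": 1}, {"dx": -5, "dy": 25, "dz": 0, "turn": 0, "fingers": 1}, {"dx": -5, "dy": 25, "dz": 0, "turn": 0, "fingers": 1}, {"dx": -5, "dy": 25, "dz": 0, "turn": 0, "fingers": 1}, {"dx": -5, "dy": 25, "dz": 0, "turn": 0, "fingers": 1}, {"dx": -5, "dy": 25, "dz": 0, "turn": 0, "fingers": 1}, {"dx": -5, "dy": 25, "dz": 0, "turn": 0, "fingers": 1}, {"dx": -5, "dy": 25, "dz": 0, "turn": 0, "fingers": 1}, {"dx": -5, "dy": 25, "dz": 0, "turn": 0, "fingers": 1}, {"dx": -5, "dy": 25, "dz": 0, "turn": 0, "fingers": 1}, {"dx": -5, "dy": 25, "dz": 0, "turn": 0, "fingers": 1}, {"dx": -3, "dy": 15, "dz": 0, "turn": 0, "fingers": 1}, {"dx": 0, "dy": 5, "dz": 0, "turn": 0, "fingers": 1}, {"dx": 0, "dy": 0, "dz": 0, "turn": 0, "fingers": 1}])

```text
clock: 14.97
position: [0.443, 0.1951, 0.1425]
ee_rot: [0.02, -0.633, 0.774, -0.011]
contact_force: [-0.1, -0.6, -2.8]
width: 0.0315
```

Run:
```python
from h import *
s,M=st()
```

```text
14.9667 [0.443  0.1951 0.1425] x [-0.198 -0.98  -0.018] yaw -1.77 z [ 0.046  0.009 -0.999] F [-0.1 -0.6 -2.8] w 0.0315 q [ 0.274  0.2    1.881 -0.005  1.014  2.046]
```

Emit:
play_rows(series=[{"dx": 8, "dy": 9, "dz": 0, "turn": 0, "fingers": 1}, {"dx": 8, "dy": 9, "dz": 0, "turn": 0, "fingers": 1}, {"dx": 8, "dy": 8, "dz": -5, "turn": 0, "fingers": 1}, {"dx": 4, "dy": 3, "dz": -5, "turn": 0, "fingers": 1}, {"dx": 0, "dy": 0, "dz": 0, "turn": 0, "fingers": 1}])

```text
clock: 15.38
position: [0.4746, 0.2248, 0.1307]
ee_rot: [0.02, -0.632, 0.774, -0.012]
contact_force: [-0.7, -0.9, -2.7]
width: 0.0318
```

Run:
```python
from h import *
s,M=st()
A=get_image('side');B=get_image('top')
a=A['pixels'][150:240,200:320];b=B['pixels'][225:315,120:240]
c=np.vstack([cv2.resize(a,None,fx=3.3,fy=3.3,interpolation=2),cv2.resize(b,None,fx=3.3,fy=3.3,interpolation=2)])
cv2.imwrite('pics/g2.png',c[:,:,::-1])
```

```text
15.3833 [0.4746 0.2248 0.1307] x [-0.2   -0.98  -0.017] yaw -1.772 z [ 0.046  0.008 -0.999] F [-0.7 -0.9 -2.7] w 0.0318 q [ 0.315  0.27   1.816 -0.008  1.01   2.091]
```

View pics/g2.png

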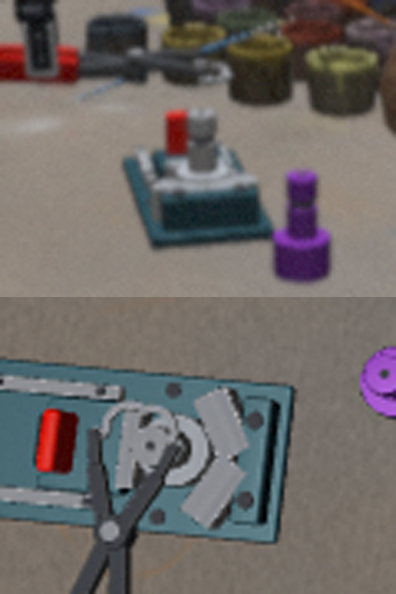

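```bash
cat >> h.py <<'E'
from scipy.spatial.transform import Rotation as Ro
# tool-frame pivot-top and clip centre, as measured at lift
M0=np.c_[[-.195,-.981,-.011],np.cross([.086,-.005,-.996],[-.195,-.981,-.011]),[.086,-.005,-.996]]
T0=np.array([.5433,-.1975,.1101])
CT=M0.T@(np.array([.6535,-.2178,.0986])-T0); PT=M0.T@(np.array([.6081,-.2098,.1106])-T0)
def clip():
    s,M=st(); return s['position']+M@CT, s['position']+M@PT
E
python3 - <<'E'
from h import *
c,p=clip();print('clip',c,'piv',p,CT,PT)
B=get_image('top');A=get_image('side')
print(proj(B,c),'tipsmid 161.8 268.6; piv',proj(B,p),'153.0 295.6')
print('side piv',proj(A,p),'seen ~',200+141/3.3,150+60/3.3,'clip',proj(A,c))
print('tips',ray(B,(149.1,267.1),c[2]+.004),ray(B,(174.5,270.2),c[2]+.004),'piv',ray(B,(153.,295.6),p[2]))
print('axle',ray(B,(165.8,269.85),.082))
for im,n in((B,'top'),(A,'side')):
  for m in masks_of(im,'axle')[:2]:print(n,m['p'],m['xy'])
print('side axle top proj',proj(A,[.5817,.2077,.082]),'seen',200+202/3.3,150+112/3.3)
E
```

```text
15.4833 [0.4737 0.2242 0.1312] x [-0.2   -0.98  -0.016] yaw -1.772 z [ 0.045  0.007 -0.999] F [-0.1  0.1 -2.5] w 0.0314 q [ 0.314  0.268  1.817 -0.009  1.011  2.091]
clip [0.58322374 0.20362347 0.1150016 ] piv [0.53838767 0.21165944 0.12893279] [-0.0014482  -0.11064816  0.0210327 ] [-0.0005752  -0.06575417  0.0051363 ]
[[162.49702795 268.64460254]] tipsmid 161.8 268.6; piv [[154.22436519 295.73097089]] 153.0 295.6
side piv [[240.96547811 165.52863823]] seen ~ 242.72727272727272 168.1818181818182 clip [[260.60297696 170.6199373 ]]
tips [0.58557065 0.22472951 0.1190016 ] [0.58043911 0.18255996 0.1190016 ] piv [0.53860039 0.2136551  0.12893279]
axle [0.58287186 0.20720217 0.082     ]
top 0.93 [239.6, 252.9]
top 0.62 [173.9, 273.2]
side 0.6 [291.1, 224.4]
side 0.58 [265.6, 198.6]
side axle top proj [[259.88743307 183.45570561]] seen 261.21212121212125 183.93939393939394
```

Emit:
play_rows(series=[{"dx": 0, "dy": 2, "dz": -8, "turn": 0, "fingers": 1}, {"dx": 0, "dy": 2, "dz": -8, "turn": 0, "fingers": 1}, {"dx": 0, "dy": 0, "dz": -6, "turn": 0, "fingers": 1}, {"dx": 0, "dy": 0, "dz": 0, "turn": 0, "fingers": 1}])

```text
clock: 16.02
position: [0.4723, 0.2278, 0.1087]
ee_rot: [0.021, -0.632, 0.775, -0.012]
contact_force: [0.0, 0.7, -2.1]
width: 0.0319
```

Run:
```python
from h import *
c,p=clip();print(c,p)
A=get_image('side');B=get_image('top')
a=A['pixels'][155:215,210:290];b=B['pixels'][235:315,130:210]
c=np.hstack([cv2.resize(a,None,fx=5,fy=5,interpolation=2),cv2.resize(b,None,fx=5,fy=3.75*1,interpolation=2)])
c=np.hstack([cv2.resize(a,(400,300),interpolation=2),cv2.resize(b,(400,400),interpolation=2)[:300]])
cv2.imwrite('pics/g3.png',c[:,:,::-1])
```

```text
16.0167 [0.4723 0.2278 0.1087] x [-0.201 -0.979 -0.017] yaw -1.773 z [ 0.047  0.008 -0.999] F [ 0.   0.7 -2.1] w 0.0319 q [ 0.322  0.292  1.848 -0.009  0.954  2.1  ]
[0.58184261 0.20712116 0.09267125] [0.53698743 0.21518481 0.10652472]
```

View pics/g3.png

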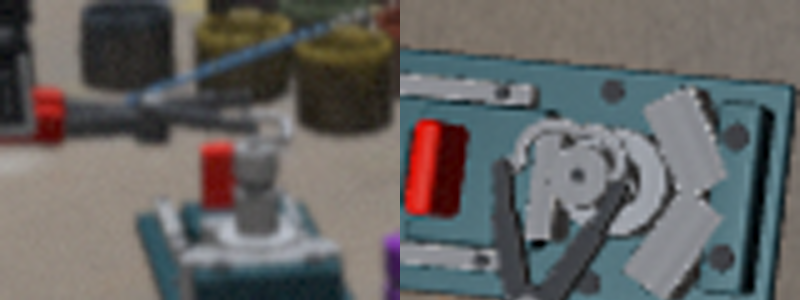

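Emit:
play_rows(series=[{"dx": 0, "dy": 0, "dz": -5, "turn": 0, "fingers": 1}, {"dx": 0, "dy": 0, "dz": -5, "turn": 0, "fingers": 1}, {"dx": 0, "dy": 0, "dz": 0, "turn": 0, "fingers": 1}])

```text
clock: 16.37
position: [0.4735, 0.2282, 0.0992]
ee_rot: [0.022, -0.632, 0.775, -0.012]
contact_force: [-0.6, 0.5, -1.2]
width: 0.0315
```

Run:
```python
from h import *
c,p=clip();print(c,p)
B=get_image('top')
for dz in(.004,.008,.012):
  print(dz,(ray(B,(151,268),.0927+dz)+ray(B,(175.6,271.4),.0927+dz))/2)
print('axle',ray(B,(165.4,270.2),.082))
```

```text
16.3667 [0.4735 0.2282 0.0992] x [-0.201 -0.979 -0.019] yaw -1.773 z [ 0.05   0.009 -0.999] F [-0.6  0.5 -1.2] w 0.0315 q [ 0.322  0.303  1.86  -0.009  0.927  2.101]
[0.58310806 0.20755891 0.08351531] [0.53821158 0.21560358 0.09724546]
0.004 [0.58238975 0.20738765 0.0967    ]
0.008 [0.58218806 0.20626135 0.1007    ]
0.012 [0.58198637 0.20513505 0.1047    ]
axle [0.58226659 0.20787277 0.082     ]
```

Emit:
play_rows(series=[{"dx": -1, "dy": 1, "dz": -3, "turn": 0, "fingers": 1}, {"dx": 0, "dy": 0, "dz": -4, "turn": 0, "fingers": 1}, {"dx": 0, "dy": 0, "dz": -2, "turn": 0, "fingers": 1}])

```text
clock: 16.67
position: [0.4732, 0.2296, 0.0905]
ee_rot: [0.023, -0.632, 0.775, -0.013]
contact_force: [-0.5, -1.0, -3.3]
width: 0.0318
```

Run:
```python
from h import *
c,p=clip();print(c,p)
A=get_image('side');B=get_image('top');print(clip()[0])
a=A['pixels'][160:210,220:290];b=B['pixels'][245:305,135:205]
c=np.hstack([cv2.resize(a,(420,300),interpolation=2),cv2.resize(b,(350,300),interpolation=2)])
cv2.imwrite('pics/g4.png',c[:,:,::-1])
```

```text
16.6667 [0.4732 0.2296 0.0905] x [-0.201 -0.979 -0.02 ] yaw -1.773 z [ 0.052  0.009 -0.999] F [-0.5 -1.  -3.3] w 0.0318 q [ 0.325  0.313  1.873 -0.01   0.903  2.104]
[0.58286513 0.20891298 0.07500737] [0.53794053 0.21694977 0.08864989]
16.7667 [0.473  0.2295 0.0904] x [-0.201 -0.979 -0.019] yaw -1.773 z [ 0.052  0.009 -0.999] F [-0.4  0.1 -2.1] w 0.032 q [ 0.325  0.313  1.873 -0.01   0.904  2.104]
[0.58262374 0.20883241 0.07484723]
```

View pics/g4.png

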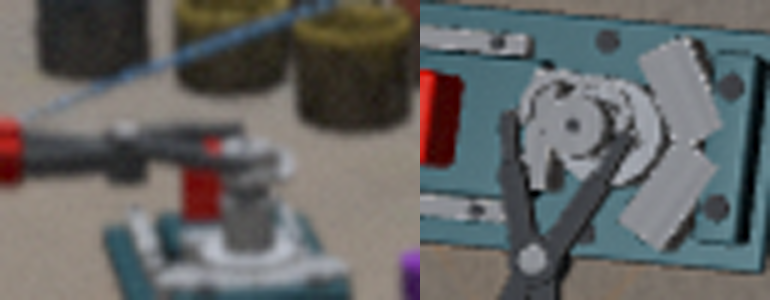

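Emit:
play_rows(series=[{"dx": 0, "dy": -1, "dz": -4, "turn": 0, "fingers": 1}, {"dx": 0, "dy": 0, "dz": -4, "turn": 0, "fingers": 1}, {"dx": 0, "dy": 0, "dz": -3, "turn": 0, "fingers": 1}, {"dx": 0, "dy": 0, "dz": 0, "turn": 0, "fingers": 1}])

```text
clock: 17.1
position: [0.4733, 0.2284, 0.0786]
ee_rot: [0.023, -0.632, 0.775, -0.013]
contact_force: [-0.3, -0.4, -2.1]
width: 0.0314
```

Run:
```python
from h import *
c,p=clip();print(c,p)
A=get_image('side');B=get_image('top')
print('clip',proj(A,c),proj(B,c),'piv',proj(A,p),proj(B,p),'ring far(level)',proj(A,c+np.array([.025,-.005,0])))
ax=np.array([.5823,.2077,0])
for z in(.082,.066,.060,.038):print(z,proj(A,ax+[0,0,z]),proj(B,ax+[0,0,z]))
a=A['pixels'][160:210,220:290];b=B['pixels'][245:305,135:205]
c=np.hstack([cv2.resize(a,(420,300),interpolation=2),cv2.resize(b,(350,300),interpolation=2)])
cv2.imwrite('pics/g5.png',c[:,:,::-1])
```

```text
17.1 [0.4733 0.2284 0.0786] x [-0.201 -0.979 -0.02 ] yaw -1.773 z [ 0.052  0.009 -0.999] F [-0.3 -0.4 -2.1] w 0.0314 q [ 0.322  0.327  1.888 -0.01   0.873  2.102]
[0.5829176  0.2077731  0.06307708] [0.53799357 0.21581299 0.07671967]
clip [[260.56292841 190.88036184]] [[168.43061335 270.36162651]] piv [[241.26691355 186.21075573]] [[160.81270657 295.95413172]] ring far(level) [[271.14221135 190.53865592]]
0.082 [[260.13121874 183.43288365]] [[165.5007657  270.18069184]]
0.066 [[260.29195307 189.76447576]] [[168.01183924 270.63088221]]
0.06 [[260.35181725 192.12262537]] [[168.93072327 270.79562161]]
0.038 [[260.56942638 200.69461022]] [[172.19872849 271.38151624]]
```

View pics/g5.png

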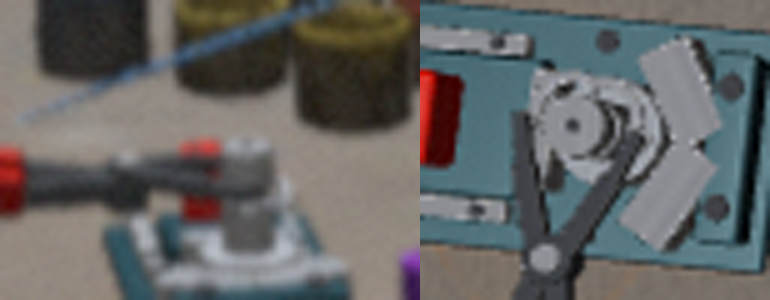

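Emit:
play_rows(series=[{"dx": 0, "dy": -1, "dz": 0, "turn": 0, "fingers": 1}, {"dx": 0, "dy": 0, "dz": 0, "turn": 0, "fingers": 1}, {"dx": 0, "dy": 0, "dz": 0, "turn": 0, "fingers": 1}])

```text
clock: 17.45
position: [0.474, 0.2276, 0.0794]
ee_rot: [0.024, -0.632, 0.775, -0.013]
contact_force: [0.3, -0.1, -1.8]
width: 0.0318
```

Run:
```python
from h import *
c,p=clip();print(c,p)
B=get_image('top');A=get_image('side');print(clip()[0])
a=A['pixels'][170:205,235:285];b=B['pixels'][255:285,145:195]
c=np.vstack([cv2.resize(a,(500,350),interpolation=2),cv2.resize(b,(500,300)[:2],interpolation=2)])
cv2.imwrite('pics/g6.png',c[:600,:,::-1])
```

```text
17.45 [0.474  0.2276 0.0794] x [-0.201 -0.979 -0.021] yaw -1.773 z [ 0.054  0.01  -0.999] F [ 0.3 -0.1 -1.8] w 0.0318 q [ 0.32   0.326  1.888 -0.01   0.873  2.1  ]
[0.58364108 0.20691985 0.06399906] [0.5386963  0.21495086 0.07757839]
17.55 [0.4739 0.2276 0.0794] x [-0.201 -0.979 -0.021] yaw -1.773 z [ 0.054  0.01  -0.999] F [-0.5 -0.5 -2.1] w 0.0315 q [ 0.32   0.326  1.888 -0.01   0.873  2.1  ]
[0.58360284 0.20694864 0.06400081]
```

Emit:
play_rows(series=[{"dx": -1, "dy": 0, "dz": -1, "turn": 0, "fingers": 1}, {"dx": 0, "dy": 0, "dz": 0, "turn": 0, "fingers": 1}, {"dx": 0, "dy": 0, "dz": 0, "turn": 0, "fingers": 1}])

```text
clock: 17.8
position: [0.473, 0.2277, 0.0785]
ee_rot: [0.024, -0.632, 0.775, -0.013]
contact_force: [-0.5, 0.6, -1.8]
width: 0.0316
```

Run:
```python
from h import *
for i in range(3): print(clip()[0]);im=get_image('top')
K=[(m['p'],m['xy']) for m in masks_of(im,'axle')];print(K)
```

```text
17.8 [0.473  0.2277 0.0785] x [-0.201 -0.979 -0.021] yaw -1.773 z [ 0.054  0.01  -0.998] F [-0.5  0.6 -1.8] w 0.0316 q [ 0.321  0.326  1.891 -0.01   0.87   2.101]
[0.58266532 0.20703499 0.06324156]
17.85 [0.4729 0.2277 0.0785] x [-0.201 -0.979 -0.021] yaw -1.773 z [ 0.054  0.01  -0.998] F [-0.3  0.2 -2. ] w 0.0321 q [ 0.321  0.326  1.891 -0.01   0.87   2.101]
[0.58256396 0.20702342 0.06316281]
17.9 [0.4729 0.2277 0.0785] x [-0.201 -0.979 -0.021] yaw -1.773 z [ 0.054  0.01  -0.998] F [ 0.4 -0.6 -2.7] w 0.0316 q [ 0.321  0.326  1.891 -0.01   0.87   2.101]
[0.58257466 0.20701996 0.0631802 ]
[(0.91, [239.9, 251.3]), (0.74, [168.4, 273.0]), (0.43, [158.8, 302.1]), (0.27, [357.6, 174.3])]
```

Steady: the clip is at groove height, centred on the axle, and nothing is touching. Handing in.

```bash
python3 -c "
from rig import *
print(sign_off())"
```

```text
the job is handed in; nothing more can be done
None
```

I finished the job as asked and handed it in at about 18 s of robot time. The arm was still holding the spread clip round the axle at the groove.

- **Jaw:** I pushed the red thumb piece until it stopped at about 21 N. A top picture then showed the axle's hub seated in the V block, with the jaw on it.
- **Pliers:** I squeezed the larger red-handled pair at 32 N. The opening settled at about 32 mm against the 34 mm expected when fully squeezed, and the pictures showed the clip spread.
- **Clip position:** My last computed clip centre was (0.5826, 0.2070, 0.0632). I measured the axle at about (0.582, 0.208), with the groove at height 0.063, so the clip is within about 1 mm each way against 3 mm of clearance. The force on the tool was only the pliers' weight, about 2 N, with no sideways contact.
- **Tilt:** The tool's tilt drifted during the moves and could not be corrected. By calculation, the clip sits about 2.5° nose-down.
- **Last picture:** I reached the 12-picture limit, so the final adjustments of about 1 mm were checked by numbers only. In the last picture before them, the pivot and tips appeared about 1 mm away from the computed place, so I allowed for that.
- **Other things:** The gripper's path kept clear of the bottle, the bowl, the slip pot, the turquoise pliers and the purple axle. I did not check their positions again at the end.

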